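# Open the module bay of a computer base

### The job

On the open computer base, press the bay's snap tab all the way in so that its catch lets go, then push the released cover by its rib along the rails until the bay is completely uncovered. Only press and push: do not lift or tip the cover, leave it lying flat on its rails with the tab still in, and leave the other things where they are.

Things in the scene. Friction and masses are not known exactly. Their poses are not given: they have to be found in the camera images.
- chassis: Open shallow beige computer base, fixed, 340 (its x) by 280 (its y) mm, walls 36 mm high; origin at the centre of its underside, z up. In it stands a grey bay unit with its snap tab, seat and rails. Right of the unit (chassis y below -30 mm) loose parts lie on the circuit board. The cover slides only towards the chassis' +x, on two level runners.
- seat (a point): Centre of the closed cover's seat, at runner-top height: x = -75, y = +30, z = 36 mm of the chassis, same axes. Below it is a bay opening 74 (x) by 66 (y) mm. Side walls stand 94 mm apart; lips over the seat (82 mm free between them) and the rear wall reach 10 mm above this point. An end stop halts the cover 112 mm on in +x; it stays on the runners all the way.
- cover: Loose aluminium bay cover, plate 90 by 90 by 5 mm, about 0.2 kg; origin at the centre of its underside, axes like the chassis'; closed, it lies at the seat point (play 2 mm). A rib 10 mm thick (x), 50 mm long (y) stands across it, centred 10 mm in +x of the origin, top 25 mm above it. The bay is uncovered after 82 mm of slide to +x. Sliding takes under 5 N; with the tab out it is blocked.
- tab_top (a point): Centre of the top of the snap tab's grey press pad, a block 36 by 36 mm just outside the left (+y) side wall of the bay, near the front end of the seat: x = -22, y = +110 mm of the chassis, 60 mm above its origin when out, 50 mm when fully in. An arm joins it to the catch in front of the cover's leading edge.
- tab (a joint): Travel of the snap tab straight down, m: 0 out (blocks the cover), 0.010 fully in, at its stop (cover free). Pressing takes about 5 to 7 N; it stays where it is left.
- drive: Loose flat steel drive, 100 by 70 by 15 mm, on the board right of the bay; origin at the centre of its underside. Leave alone.
- heatsink: Loose finned aluminium heatsink, 40 by 40 by 22 mm, on the board; origin at the centre of its underside. Leave alone.
- screwcup: Small black screw cup, 36 mm wide, 24 mm high, on the board; origin at the centre of its underside. Leave alone.
- bottle: Clear closed bottle, 64 mm wide, 200 mm high, standing on the table; origin at the centre of its underside. Leave alone.
- mug: White mug, 80 mm wide, 90 mm high, on the table; origin at the centre of its underside. Leave alone.
- screwdriver: Screwdriver lying on the table, along its x; origin on its underside. Leave alone.
- mouse: Beige computer mouse, 105 by 60 by 28 mm, on the table; origin at the centre of its underside. Leave alone.
Things that resemble listed ones, but are neither listed nor needed, are in the scene too. There is more than one size of the cover; the job needs the smallest.

How it is judged:
By the outcome, as a careful person would: the job done as asked, in the order asked, and still so for the second after the job is handed in, with the robot touching nothing.
It also fails if it takes over 38 s, if anything falls off the work surface, if the arm or the gripper's body presses on something with over 40 N, if the wrist force passes 120 N, or if a joint passes its speed limit or range.

### The arm

A 6-joint arm with a two-finger parallel gripper is mounted at the origin on the work surface. World frame = base frame: x ahead of the robot, y to its left, z up, the work surface at z = 0. Lengths are in m, angles in rad, forces in N, time in s.
With the tool pointing down it reaches from about 0.3 to 0.875 m from the base axis. Payload 6.4 kg.
Tool frame: the origin (TCP) lies at the very end of the fingers, on their centre line; the grasp point (between the pads) lies 19 mm behind it (bot.grasp_offset is the distance from the TCP to the grasp point, in m); z points along the fingers, y is the direction in which the jaws open and shut (so a half turn about z gives the same grasp; the last joint's range is limited). The gripper opens to 88 mm and grips with 3 to 60 N. Pads are 18 mm wide; open, the fingers measure 123 mm over their backs; the gripper's body (75 mm by 187 mm) begins 45 mm behind the grasp point.
Start: joints at [1.112, 0.181, 1.607, -0, 1.354, -0.206], TCP at [0.144, 0.557, 0.239] pointing down, gripper open.
Joint ranges: [-2.99, 2.99], [-0.89, 2.07], [0.3, 2.58], [-1.14, 4.28], [0, 2.63], [-3.12, 3.12]. Speed limits (rad/s): [2.57, 2.57, 3.01, 3.14, 3.14, 3.14].

### API

Orientations are given as a unit quaternion [x, y, z, w].
In Python, from station import bot, capture, get_calibration, job gives the robot as it stands.
- The arm moves only by the tool jog_arm, never from a script. Its argument "rows" is a list of rows, each a list of 2 entries, a list of its own where there are three numbers: the shift along the tool's x, y, z in m, then the turn about the tool's z in degrees. In form: [[[tx, ty, tz], roll], ...]. A call has 1 to 20 rows; each row shifts and turns the commanded pose from where the row before left it, along the tool's axes as they then stand; what a row does not reach is not made up. A row lasts 1/12 s, in which the tool goes at most 41.7 mm and 7.16 degrees, less where a joint would pass 70% of its speed; a pose out of reach is approached as far as the arm can. A call is refused whole if a number of a shift passes 0.0417 or a number of a turn 7.16, either way. A call with a gripper value outside its range is refused whole. "hand" is the finger opening in m, from 0 to 0.0881, set as the call begins (left out, the last holds). The fingers move at their own pace and stop on an object; "newtons" is the grip in N (left out, the last holds). Time passes only in rows, so rows that do not move let the fingers close. It gives the time, the measured TCP pose, the force and the opening at its end, in the units of the state.
- bot.get_obs(): the state, without advancing time (a new reading comes with each control period).
- capture(name): name is "scene" or "top" or "wrist"; returns the picture (420x560x3 uint8, blue, green, red); there is no depth.
- get_calibration(name): a dict with "vfov" (degrees; the focal length in pixels is half the picture's height over the tangent of half this angle, whatever the lens; pixels are square), "cx", "cy" (the principal point, pixels), "D" ([k1, k2, p1, p2, k3] as OpenCV has them; the pictures are not rectified), "rvec" (rotation vector, rad) and "tvec" (3), from world to camera coordinates, as OpenCV has them. Camera axes: x right, y down, z forward; pixel columns grow to the right and rows downward; lengths in m; the calibration is good to about 2 mm. A picture is of the moment at which its call begins: read the wrist's pose just before it. get_calibration takes no time and is no camera call; for the wrist camera it gives the pose at the moment of the call.
- job.sign_off(): hands the job in, once; it reports no verdict.
The state is a dict: "time_s": time; "joint_positions": joint angles; "qd": joint speeds; "effort": joint torques, N m; "position": TCP position; "tool_rot": TCP orientation; "force": force on the tool from outside, world axes, zero at the start; "wrist_torque": the same for the moment, N m; "width": opening from 0.0 (shut) to 1.0 (fully open).
Only numpy, scipy, OpenCV 4.12 (cv2) and the standard library are available. Lean on these libraries where they do the work, as an engineer would, in place of code of your own. Each camera call takes 0.05 s, during which the arm holds its last target. There are 200 camera calls.

## Working session

There is one attempt and no reset: what is moved stays moved. The work goes in short steps, Python scripts to look and compute and a tool call to move; the robot and the scene stay as the last step left them, time stands still between calls to the robot, and variables do not carry over. Pictures are saved under pics/ and viewed, about 8 in all and at most 12, crops included, and the job is handed in when it is done.

Besides the shell and the picture viewer there is one more tool, called after "Request:" as name([rows], argument=value, ...), one row to a line, values as JSON. jog_arm: Moves the arm, as the interface text tells. Its arguments: {"type":"object","properties":{"rows":{"type":"array"},"hand":{"type":"number"},"newtons":{"type":"number"}},"required":["rows"]}

```bash
ls; mkdir -p pics; python3 - <<'E'
from station import bot,capture,get_calibration
import cv2,numpy as np
o=bot.get_obs();print(o)
for n in("scene","top","wrist"):
    c=get_calibration(n);print(n,c)
    im=capture(n);cv2.imwrite(f"pics/{n}0.png",im)
E
```

```text
pics
{'time_s': 0.0, 'joint_positions': array([ 1.11171273e+00,  1.81549284e-01,  1.60796889e+00, -2.63714145e-05,
        1.35384359e+00, -2.06320299e-01]), 'qd': array([-9.28281396e-04, -1.69580561e-04,  3.69830607e-04,  5.40350467e-05,
        7.29518196e-04,  1.70634526e-03]), 'effort': array([ 1.81162136e-04, -4.33883607e+01, -3.41841102e+01,  7.00779422e-02,
        3.86517635e-02, -1.29079835e-04]), 'position': array([0.14355587, 0.55623793, 0.23782443]), 'tool_rot': array([ 1.26042608e-01,  9.92024434e-01, -8.40255412e-04, -2.76726397e-04]), 'force': array([-0.29793603,  0.62278441, -0.27881552]), 'wrist_torque': array([-0.0197379 ,  0.02744116,  0.03978041]), 'width': 1.0012395277405692}
scene {'vfov': 46.110925336975825, 'cx': 281.97289801173025, 'cy': 214.45944931450913, 'D': array([-0.06136308,  0.        ,  0.        ,  0.        ,  0.        ]), 'rvec': array([ 1.67743013,  1.77178292, -0.80479464]), 'tvec': array([ 0.02569259, -0.29536241,  1.81416522])}
top {'vfov': 50.60005841319212, 'cx': 275.38726851405426, 'cy': 205.56425449504565, 'D': array([-0.110166,  0.      ,  0.      ,  0.      ,  0.      ]), 'rvec': array([ 2.07831814, -2.14340717,  0.23378541]), 'tvec': array([0.01155672, 0.50870484, 1.29820595])}
wrist {'vfov': 60.01192004937719, 'cx': 278.9926772819589, 'cy': 214.18295474556828, 'D': array([-0.08742644,  0.        ,  0.        ,  0.        ,  0.        ]), 'rvec': array([-2.30468795, -1.7845989 , -0.24380475]), 'tvec': array([-0.57328169, -0.03612883,  0.38984256])}
```

View pics/top0.png

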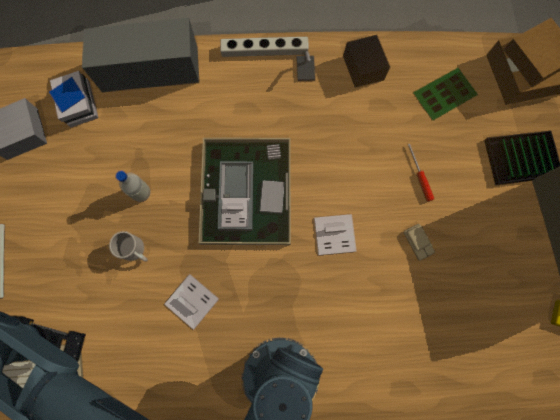

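View pics/scene0.png

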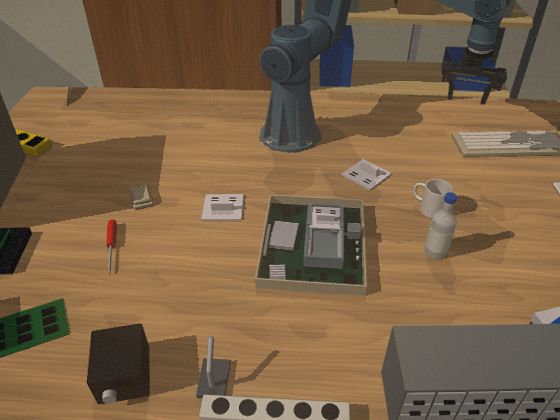

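Top view: the chassis spans about (200–290, 138–243) and its bay unit is at (236,195). The snap tab pad is at (209,195). Cover candidates are the one in the bay at (235,212) and two larger loose ones at (335,235) and (190,301). The bay one is the smallest and sits on the seat, so I choose it. Next: a close crop, plus rays.

```bash
cat > h.py <<'E'
import cv2,numpy as np
from station import bot,capture,get_calibration
def KRt(c):
    f=210/np.tan(np.radians(c["vfov"])/2)
    return np.array([[f,0,c["cx"]],[0,f,c["cy"]],[0,0,1]]),cv2.Rodrigues(np.array(c["rvec"]))[0],np.array(c["tvec"]).ravel()
def ray(c,uv):
    K,R,t=KRt(c);p=cv2.undistortPoints(np.array(uv,float).reshape(-1,1,2),K,c["D"])[:,0]
    return -R.T@t,np.c_[p,np.ones(len(p))]@R
def plane(c,uv,z):
    o,d=ray(c,uv);return o+d*((z-o[2])/d[:,2:])
def proj(c,P):
    K,R,t=KRt(c);return cv2.projectPoints(np.array(P,float).reshape(-1,1,3),R,t,K,c["D"])[0][:,0]
def tri(c1,u1,c2,u2):
    out=[]
    for a,b in zip(u1,u2):
        A=np.zeros((3,3));B=np.zeros(3)
        for c,u in((c1,a),(c2,b)):
            o,d=ray(c,[u]);d=d[0]/np.linalg.norm(d[0]);M=np.eye(3)-np.outer(d,d);A+=M;B+=M@o
        out.append(np.linalg.solve(A,B))
    return np.array(out)
E
python3 - <<'E'
from h import *
t=cv2.imread("pics/top0.png");s=cv2.imread("pics/scene0.png")
a=cv2.resize(t[130:250,190:300],None,fx=5,fy=5,interpolation=cv2.INTER_CUBIC)
cv2.imwrite("pics/crop_top.png",a)
b=cv2.resize(s[185:300,250:372],None,fx=5,fy=5,interpolation=cv2.INTER_CUBIC)
cv2.imwrite("pics/crop_scene.png",b)
ct=get_calibration("top")
print(plane(ct,[[201,139],[290,139],[291,243],[199,243]],.036).round(3))
print(plane(ct,[[209,195]],.06),plane(ct,[[235,212]],.045))
E
```

```text
[[ 0.739  0.228  0.036]
 [ 0.729 -0.058  0.036]
 [ 0.395 -0.048  0.036]
 [ 0.403  0.232  0.036]]
[[0.54687273 0.19763317 0.06      ]] [[0.49455591 0.1199331  0.045     ]]
```

View pics/crop_top.png

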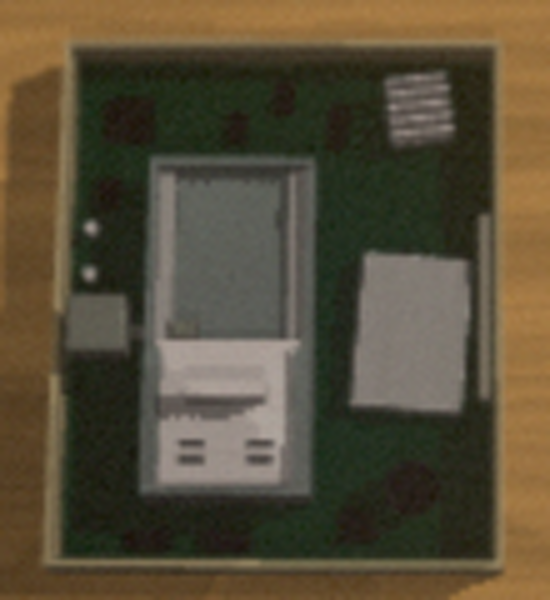

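View pics/crop_scene.png

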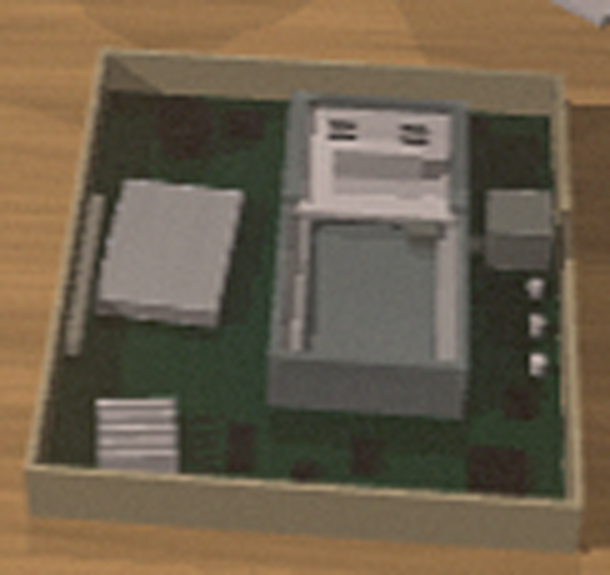

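Crops: the cover sits closed at crop_top (222,410), with its rib at (225,385). The pad is at (98,322), the open rails are ahead at (230,250), and the catch is at (183,327), in front of the leading edge. The chassis centre is about (0.566, 0.089), yaw about -1.6°. The pad is predicted at (0.547,0.1996) and its ray gives (0.547,0.198). I'll move above the pad with the fingers closed and jaws along chassis y.

Request:
jog_arm([
  [[0,0,0],-6.45],
  [[0,0,0],-6.45],
  [[-0.0229,-0.0192,0],0],
  [[-0.0229,-0.0192,0],0],
  [[-0.0229,-0.0192,0],0],
  [[-0.0229,-0.0192,0],0],
  [[-0.0229,-0.0192,0],0],
  [[-0.0229,-0.0192,0],0],
  [[-0.0229,-0.0192,0],0],
  [[-0.0229,-0.0192,0],0],
  [[-0.0229,-0.0192,0],0],
  [[-0.0229,-0.0192,0],0],
  [[-0.0229,-0.0192,0],0],
  [[-0.0229,-0.0192,0],0],
  [[-0.0229,-0.0192,0],0],
  [[-0.0229,-0.0192,0],0],
  [[-0.0229,-0.0192,0],0],
  [[-0.0229,-0.0192,0],0],
  [[-0.0229,-0.0192,0],0],
  [[-0.0229,-0.0192,0],0],
], hand=0, newtons=20)

```text
time_s: 1.82
position: [0.547, 0.1987, 0.2384]
tool_rot: [0.014, 1.0, -0.0, -0.0]
force: [-0.7, 0.2, 0.5]
width: 0.009
```

Request:
jog_arm([
  [[0,0,0],0],
  [[0,0,0],0],
  [[0,0,0],0],
])

```text
time_s: 2.07
position: [0.5457, 0.2, 0.2382]
tool_rot: [0.014, 1.0, 0.0, -0.001]
force: [-0.2, -0.0, 0.7]
width: 0.005
```

```bash
python3 - <<'E'
from h import *
o=bot.get_obs();print(o["position"],o["tool_rot"],o["force"],o["width"],o["time_s"])
c=get_calibration("wrist");cv2.imwrite("pics/w1.png",capture("wrist"))
import pickle;pickle.dump(c,open("w1.pkl","wb"))
print(c["rvec"],c["tvec"])
E
```

```text
[0.5457102  0.20003894 0.23821092] [ 1.40369549e-02  9.99901256e-01  8.07126325e-05 -6.60536071e-04] [-0.17998503 -0.0281856   0.72482382] 0.004858225055028053 2.0667
[-2.10378227 -2.04459599 -0.28056126] [-0.21482194 -0.5557976   0.24419279]
```

View pics/w1.png

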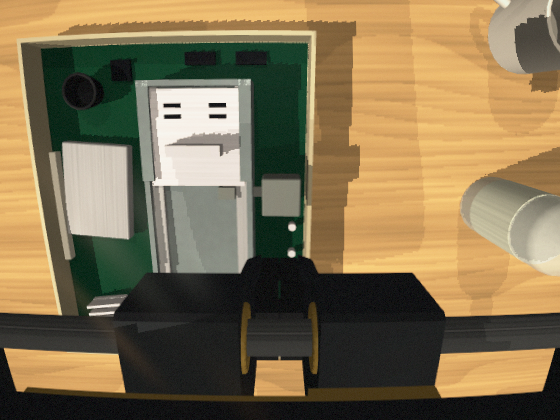

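Wrist view: pad top centred at about (281,195), cover plate at (195,135) with its rib top at about (200,150). The screwcup at (82,91), drive at (97,190) and bottle at (520,220) are clear of the tool. Now triangulating.

```bash
python3 - <<'E'
from h import *
import pickle
w=pickle.load(open("w1.pkl","rb"));t=get_calibration("top");s=get_calibration("scene")
T=lambda x,y:(190+(x+.5)/5-.5,130+(y+.5)/5-.5)
S=lambda x,y:(250+(x+.5)/5-.5,185+(y+.5)/5-.5)
# pad top from grey mask in wrist picture
im=cv2.imread("pics/w1.png");g=im[165:225,255:308].astype(int)
m=((g.max(2)-g.min(2)<35)&(g.max(2)>95)).astype(np.uint8)
n,l,st,ce=cv2.connectedComponentsWithStats(m);k=1+st[1:,4].argmax();print(st[k],ce[k]+[255,165])
pw=(st[k,:2]+st[k,2:4]/2)+[254.5,164.5]
pt=T(98,322);ps=S(520,212)
print("pad w+t",tri(w,[pw],t,[pt]),"w+s",tri(w,[pw],s,[ps]),"t+s",tri(t,[pt],s,[ps]))
print("pad @.06",plane(w,[pw],.06),plane(t,[pt],.06))
# rim rear corners & right(+y) side, wrist
print("rim w",plane(w,[[19,41],[315,32]],.036).round(4))
print("rim s",plane(s,[S(103,52),S(563,75),S(580,502),S(28,470)],.036).round(4))
print("rim t",plane(t,[T(70,45),T(496,45),T(499,565),T(46,567)],.036).round(4))
# cover front edge ends and rib top corners in wrist
print("cover front edge z.041",plane(w,[[150,182],[246,184]],.041).round(4))
print("cover rear corners",plane(w,[[155,88],[240,88]],.041).round(4))
cv2.imwrite("pics/w1c.png",cv2.resize(im[70:230,130:320],None,fx=4,fy=3.5,interpolation=cv2.INTER_CUBIC))
for y0 in(-.045,):pass
th=np.radians(-1.6);R=np.array([[np.cos(th),-np.sin(th)],[np.sin(th),np.cos(th)]]);c0=np.array([.566,.089])
W=lambda x,y,z:np.r_[c0+R@[x,y],z]
for nm,p in dict(pad=(-.022,.11,.06),seat=(-.075,.03,.041),ribtop=(-.065,.03,.061)).items():print(nm,W(*p),proj(w,W(*p)),proj(t,W(*p)))
E
```

```text
[   6   14   39   38 1383] [280.3340564  197.39913232]
pad w+t [[0.55529157 0.20006151 0.03875768]] w+s [[0.55180818 0.20140329 0.05451072]] t+s [[0.55162254 0.20034144 0.05389981]]
pad @.06 [[0.55038719 0.20013121 0.06      ]] [[0.55000032 0.19702402 0.06      ]]
rim w [[ 0.3967 -0.0412  0.036 ]
 [ 0.4051  0.2355  0.036 ]]
rim s [[ 0.402  -0.0387  0.036 ]
 [ 0.4092  0.2376  0.036 ]
 [ 0.7434  0.2243  0.036 ]
 [ 0.7368 -0.0518  0.036 ]]
rim t [[ 0.7398  0.2191  0.036 ]
 [ 0.7309 -0.0541  0.036 ]
 [ 0.3966 -0.0433  0.036 ]
 [ 0.4035  0.2323  0.036 ]]
cover front edge z.041 [[0.5356 0.0746 0.041 ]
 [0.5405 0.1678 0.041 ]]
cover rear corners [[0.4488 0.0889 0.041 ]
 [0.4521 0.1667 0.041 ]]
pad [0.54707996 0.19957139 0.06      ] [[279.2867982  193.98729168]] [[208.36831621 194.95337164]]
seat [0.49186689 0.12108243 0.041     ] [[193.4662931  134.25437144]] [[234.74837097 213.12880143]]
ribtop [0.50186299 0.12080321 0.061     ] [[188.97882646 146.98423525]] [[234.23095089 208.59549361]]
```

View pics/w1c.png

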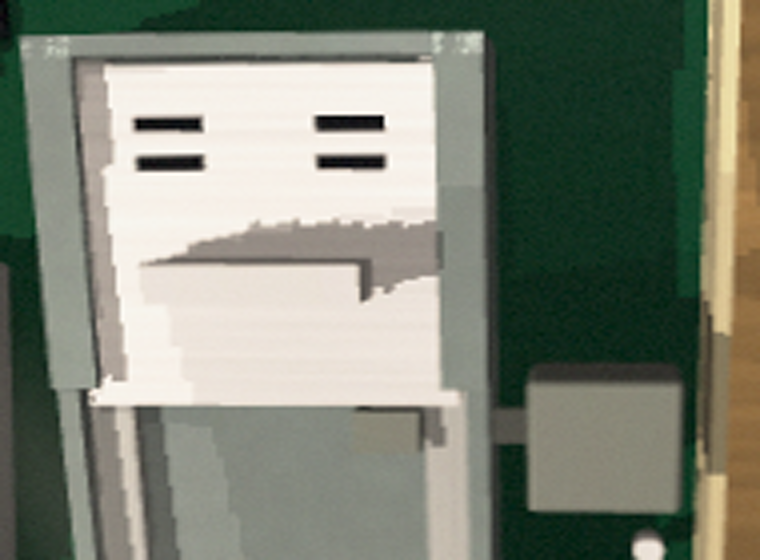

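Crop: pad top face spans wrist pixels (262–300, 179–216), its catch arm runs to (240,190) in front of the cover, and the rib is across the plate. Pad ≈ (0.551,0.2005), and the rib's rear face is at x ≈ 0.501, y ≈ 0.122. Descending, then pressing slowly.

Request:
jog_arm([
  [[-0.0045,0,0.02],0],
  [[0,0,0.03],0],
  [[0,0,0.03],0],
  [[0,0,0.03],0],
  [[0,0,0.03],0],
  [[0,0,0.02],0],
  [[0,0,0.01],0],
  [[0,0,0],0],
  [[0,0,0],0],
])

```text
time_s: 2.87
position: [0.5506, 0.2005, 0.0692]
tool_rot: [0.013, 1.0, 0.0, -0.0]
force: [0.6, -0.2, 1.0]
width: 0.001
```

Request:
jog_arm([
  [[0,0,0.002],0],
  [[0,0,0.002],0],
  [[0,0,0.002],0],
  [[0,0,0.002],0],
  [[0,0,0.002],0],
  [[0,0,0],0],
  [[0,0,0],0],
])

```text
time_s: 3.45
position: [0.5508, 0.1997, 0.0587]
tool_rot: [0.014, 1.0, -0.0, -0.0]
force: [-0.1, 0.5, -0.2]
width: 0.011
```

Request:
jog_arm([
  [[0,0,0.001],0],
  [[0,0,0.001],0],
  [[0,0,0.001],0],
  [[0,0,0.001],0],
  [[0,0,0.001],0],
  [[0,0,0],0],
  [[0,0,0],0],
])

```text
time_s: 4.03
position: [0.5509, 0.1997, 0.0536]
tool_rot: [0.014, 1.0, -0.0, 0.0]
force: [-1.1, -0.5, 3.5]
width: 0.007
```

Request:
jog_arm([
  [[0,0,0.001],0],
  [[0,0,0.001],0],
  [[0,0,0.001],0],
  [[0,0,0],0],
  [[0,0,0],0],
])

```text
time_s: 4.45
position: [0.5508, 0.1997, 0.0505]
tool_rot: [0.014, 1.0, -0.0, 0.0]
force: [-0.5, -1.3, 2.2]
width: 0.005
```

Request:
jog_arm([
  [[0,0,0.001],0],
  [[0,0,0.0005],0],
  [[0,0,0.0005],0],
  [[0,0,0],0],
  [[0,0,0],0],
])

```text
time_s: 4.87
position: [0.5509, 0.1997, 0.0503]
tool_rot: [0.014, 1.0, -0.0, 0.0]
force: [-6.9, -3.1, 16.5]
width: 0.007
```

The pad stopped at z ≈ 0.050 and the force jumped to 16 N, so it is at its stop. A small extra nudge, then I lift and go behind the rib.

Request:
jog_arm([
  [[0,0,0.0005],0],
  [[0,0,0],0],
  [[0,0,0],0],
])

```text
time_s: 5.12
position: [0.5509, 0.1998, 0.0503]
tool_rot: [0.014, 1.0, -0.0, -0.0]
force: [-10.0, -3.9, 19.5]
width: 0.008
```

Request:
jog_arm([
  [[0,0,-0.006],0],
  [[0,0,-0.015],0],
  [[0,0,-0.018],0],
  [[0,0,-0.018],0],
  [[0.0118,-0.0134,0],0],
  [[0.0118,-0.0134,0],0],
  [[0.0118,-0.0134,0],0],
  [[0.0118,-0.0134,0],0],
  [[0.0118,-0.0134,0],0],
  [[0.0118,-0.0134,0],0],
  [[0,0,0],0],
  [[0,0,0],0],
])

```text
time_s: 6.12
position: [0.4777, 0.1213, 0.1051]
tool_rot: [0.014, 1.0, 0.0, 0.0]
force: [-0.1, 0.4, 0.1]
width: 0.005
```

```bash
python3 - <<'E'
from h import *
o=bot.get_obs();print(o["position"],o["force"],o["time_s"])
w=get_calibration("wrist");im=capture("wrist");cv2.imwrite("pics/w2.png",im)
P=o["position"];print(proj(w,[P,P-[0,0,.06]]))
s=capture("scene");b=cv2.resize(s[185:300,250:372],None,fx=4,fy=4,interpolation=cv2.INTER_CUBIC)
cv2.imwrite("pics/both2.png",np.hstack([cv2.resize(im,(613*460//460*1-303,0) if 0 else (312,234)),b[:234,:488]]) if 0 else im)
cv2.imwrite("pics/s2.png",b)
E
```

```text
[0.47774211 0.12125701 0.10511884] [-0.06601091  0.40150075  0.07996551] 6.1167
[[280.78948575 277.94706764]
 [280.23921529 234.06191556]]
```

View pics/w2.png

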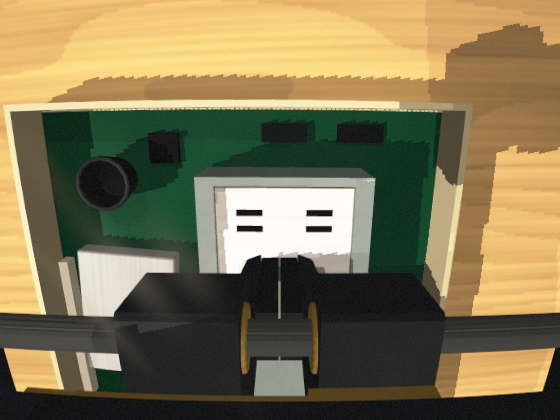

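```bash
python3 - <<'E'
from h import *
import pickle
w=pickle.load(open("w1.pkl","rb"));w2=get_calibration("wrist")
print("slots w1",plane(w,[[195,105.2],[195,116.6]],.041),"rib rear top",plane(w,[[166,144.9],[220,144.5]],.061))
print("slots w2",plane(w2,[[284.5,213],[284.5,229]],.041))
E
```

```text
slots w1 [[0.46566422 0.12462693 0.041     ]
 [0.47587081 0.12382123 0.041     ]] rib rear top [[0.49925061 0.10033876 0.061     ]
 [0.50066354 0.1485721  0.061     ]]
slots w2 [[0.4668824  0.12468413 0.041     ]
 [0.47699792 0.12444034 0.041     ]]
```

Request:
jog_arm([
  [[0,0.003,0.01],0],
  [[0,0,0.015],0],
  [[0,0,0.015],0],
  [[0,0,0.01],0],
  [[0,0,0.007],0],
  [[0,0,0],0],
  [[0,0,0],0],
])

```text
time_s: 6.8
position: [0.4778, 0.1246, 0.0478]
tool_rot: [0.014, 1.0, -0.0, -0.0]
force: [0.0, -0.3, 0.4]
width: 0.006
```

Request:
jog_arm([
  [[-0.004,0,0],0],
  [[-0.003,0,0],0],
  [[-0.003,0,0],0],
  [[-0.003,0,0],0],
  [[-0.003,0,0],0],
  [[-0.003,0,0],0],
  [[-0.003,0,0],0],
  [[-0.003,0,0],0],
  [[0,0,0],0],
])

```text
time_s: 7.55
position: [0.5037, 0.1236, 0.0483]
tool_rot: [0.014, 1.0, -0.0, 0.0]
force: [0.3, 0.4, 0.0]
width: 0.008
```

Request:
jog_arm([
  [[-0.003,0,0],0],
  [[-0.004,0,0],0],
  [[-0.005,0,0],0],
  [[-0.005,0,0],0],
  [[-0.005,0,0],0],
  [[-0.005,0,0],0],
  [[-0.005,0,0],0],
  [[-0.005,0,0],0],
  [[-0.005,0,0],0],
  [[-0.005,0,0],0],
  [[-0.005,0,0],0],
  [[-0.005,0,0],0],
  [[-0.005,0,0],0],
  [[-0.005,0,0],0],
  [[-0.005,0,0],0],
  [[-0.004,0,0],0],
  [[-0.004,0,0],0],
  [[-0.003,0,0],0],
  [[-0.002,0,0],0],
  [[0,0,0],0],
])

```text
time_s: 9.22
position: [0.5884, 0.1213, 0.0483]
tool_rot: [0.014, 1.0, 0.0, 0.0]
force: [-0.9, -0.8, 0.2]
width: 0.004
```

```bash
python3 - <<'E'
from h import *
o=bot.get_obs();print(o["position"],o["force"],o["time_s"])
s=capture("scene");cv2.imwrite("pics/s3.png",cv2.resize(s[165:300,240:390],None,fx=4,fy=4,interpolation=cv2.INTER_CUBIC))
E
```

```text
[0.58838308 0.12127166 0.04831066] [-0.90251982 -0.75936806  0.19877545] 9.2167
```

View pics/s3.png

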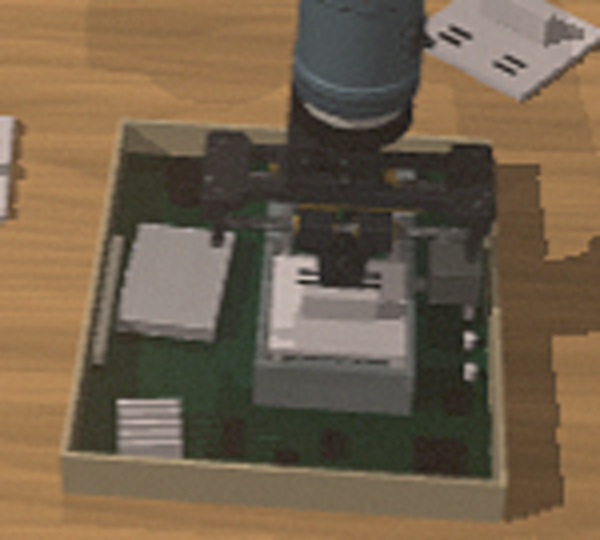

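The cover has slid forward with its rib ahead of the fingers, lying flat at crop (340,310). Backing off, lifting clear and moving aside for a check.

Request:
jog_arm([
  [[0.006,0,0],0],
  [[0.006,0,0],0],
  [[0,0,-0.015],0],
  [[0,0,-0.03],0],
  [[0,0,-0.035],0],
  [[0,0,-0.035],0],
  [[0,0,-0.035],0],
  [[0,0,-0.035],0],
  [[0,0,-0.025],0],
  [[0.01,0.02,0],0],
  [[0.01,0.03,0],0],
  [[0.01,0.03,0],0],
  [[0.01,0.03,0],0],
  [[0.01,0.03,0],0],
  [[0.01,0.03,0],0],
  [[0.01,0.02,0],0],
  [[0,0,0],0],
  [[0,0,0],0],
])

```text
time_s: 10.77
position: [0.5099, 0.3143, 0.258]
tool_rot: [0.012, 1.0, -0.0, -0.0]
force: [-0.1, -0.2, -0.4]
width: 0.003
```

```bash
python3 - <<'E'
from h import *
o=bot.get_obs();print(o["position"],o["force"],o["time_s"])
t=capture("top");s=capture("scene")
z=lambda a:cv2.resize(a,(390,440),interpolation=cv2.INTER_CUBIC)
cv2.imwrite("pics/end.png",np.hstack([z(t[130:250,190:296]),z(s[180:305,255:366])]))
E
```

```text
[0.50993363 0.31425693 0.25801557] [-0.05001837 -0.19412107 -0.38805401] 10.7667
```

View pics/end.png

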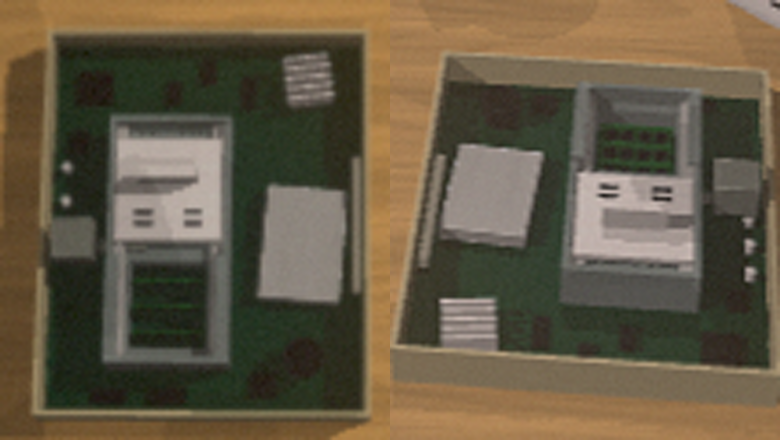

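Both views show the bay fully open, with a visible strip between the opening and the cover's rear edge. The cover lies flat on its rails about 97–100 mm along, short of the end stop. The drive and heatsink look unmoved, and nothing is touched.

```bash
python3 -c "
from station import job
print(job.sign_off())"
```

```text
the job is handed in; nothing more can be done
None
```

I pressed the snap tab fully in, pushed the cover about 97 mm along the rails by its rib, backed the arm off, and handed the job in at about 11 s.

- **Tab:** with the fingers closed, the pad went down until it stopped at z ≈ 0.050. The force rose to about 20 N there, so it had reached its stop.
- **Cover:** it slid with almost no measured force. By finger travel it moved about 97 mm, and by the shift of its slots in the top view about 99 mm. Full uncovering needs 82 mm and the end stop is at 112 mm.
- **Last views (top and scene):** the bay is completely open, the cover lies flat on its rails, and the drive and heatsink look unmoved. The arm was clear, with about zero force.
- **Disagreements and limits:**
  - One two-view triangulation of the pad height (wrist and top) gave 39 mm, against 54 to 55 mm from the other pairs. The pad's actual stop at 50 mm matches the stated height.
  - That the tab stayed in was judged by eye in the last view. I did not measure its height again.
  - I did not check the items on the table in a closing picture.

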